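# Fetch a tin from under the riser shelf with a reacher and clip the reacher away

## Task

The flat round food tin has slid back under the low clear riser shelf. Reach in with the reacher, squeeze its two trigger paddles so that its jaws close on the tin, draw the tin out until it is wholly clear of the shelf, then let go and leave the tin flat on the worktop. Put the reacher down, take it again by its bare shaft, and put it away by sliding the open C clip at its rear end sideways onto the upright rod of the parking bracket, flat on the worktop; do not tip the tin, and leave all the other things where they are.

Things in the scene. Friction and masses are not known exactly. Their poses are not given: they have to be found in the camera images.
- reacher: Reacher (grabber) lying flat on two feet, about 310 mm long, 42 mm high, 0.27 kg. Origin on the worktop under the middle of its black grip; x along the tool to the jaws, y to its left, z up. Centre of mass about x = 40 mm. Bare square shaft x = 28 to 96 mm, then a head 52 mm wide to x = 132 mm. It may be slid along the worktop.
- reacher_grip (a point): Middle of the grip: x = 0, y = 0, height 26 mm of the reacher, between two orange trigger paddles (50 mm along x, heights 10 to 42 mm), outer faces flat, parallel, 64 mm apart when free. Pinched together along y they close both jaws. Springs push back with 7 N per paddle at first, 15 N at the end. A pinch to 57 mm overall suffices to slide the tool with jaws still open.
- trigger_left (a joint): Travel of the left trigger paddle in m: 0 free (jaws open), about 0.011 with the jaws closed on the tin (paddles then about 42 mm overall), 0.0125 at the stop (39 mm overall). The right paddle moves equally; springs return both. A firm pinch of 20 N or more holds the tin.
- reacher_jaws (a point): Point of the reacher at x = 190 mm, y = 0, height 20 mm: where the centre of the tin lies in the closed jaws. Jaw tips reach to x = 222 mm; open, they stand about 120 mm apart inside and the jaws are about 155 mm wide outside, heights 8 to 34 mm. Axes as the reacher's.
- reacher_shaft (a point): Point of the reacher at x = 64 mm, y = 0, height 28 mm: middle of the bare aluminium shaft, 16 mm wide, heights 20 to 36 mm, free for about 30 mm along x on either side; the place to take it for parking. Axes as the reacher's.
- reacher_clip (a point): Centre of the orange C clip at the reacher's rear end: x = -58 mm, y = 0, height 25 mm. Inner diameter 30 mm, outer 42 mm, heights 16 to 36 mm; its gap, about 22 mm wide, faces the reacher's right side (its -y). Axes as the reacher's.
- jaw_left: Left (+y) orange jaw of the reacher, a bent plate. Origin at its pivot in the head, x = 115 mm, y = 18 mm of the reacher, height 0; axes turn with the jaw and match the reacher's when open.
- jaw_right: Right (-y) jaw, the mirror image; pivot at x = 115 mm, y = -18 mm of the reacher.
- food_tin: Flat round food tin with a gold-coloured lid, 86 mm diameter, 40 mm high, about 0.23 kg, standing flat under the riser shelf. Origin at the centre of its underside, z up.
- riser: Low shelf fixed on the worktop: clear top 380 mm wide, 200 mm deep, heights 70 to 78 mm, on wooden end panels 16 mm thick; jars and a box on its rear half. Origin on the worktop under the middle of its front edge; x inward under the shelf, y to the left. The tin's centre starts 70 to 105 mm inside and is clear when it is 46 mm or more in front (x below -0.046).
- dock: Parking bracket, fixed. Origin on the worktop on its rod's axis; x: the way the parked reacher roughly points; back wall at -y (48 mm from the axis); open at +y, so the reacher enters from there, moving to -y. Base 8 mm thick, x +-28, y -58 to 22 mm. Clear roof, heights 54 to 60 mm, x -30 to 62, y -58 to 34 mm, caps the rod and overhangs the parked grip, so hold the shaft.
- rod (a point): Upright red rod of the bracket, 12 mm diameter, from the base plate up to the roof; this point is on its axis, 25 mm above the worktop. Axes as the bracket's.
- mug_1: Yellow mug, 84 mm wide, 100 mm high, bystander at the left. Origin under its centre.
- canister_3: Round canister with red lid, 94 mm diameter, 134 mm high, bystander at the left. Origin under its centre.
- spoon_2: Metal spoon, 196 mm long, lying at the right, bystander. Origin under its middle.
- tape_1: Roll of tape, 100 mm diameter, 25 mm high, bystander at the left. Origin under its centre.
Not all that is in view belongs to the job. What is meant by the dock is not green or pink, and is the larger of those in its own colour.

How it is judged:
By the outcome, as a careful person would: the job done as asked, in the order asked, and still so for the second after the job is handed in, with the robot touching nothing.
It also fails if it takes over 54 s, if anything falls off the work surface, if the arm or the gripper's body presses on something with over 40 N, if the wrist force passes 120 N, or if a joint passes its speed limit or range.

## Robot

A 6-joint arm with a two-finger parallel gripper is mounted at the origin on a cart in front of the work surface, level with it; the furniture and walls round the work are solid. World frame = base frame: x ahead of the robot, y to its left, z up, the work surface at z = 0. Lengths are in m, angles in rad, forces in N, time in s.
With the tool pointing down it reaches from about 0.375 to 0.975 m from the base axis. Payload 3.8 kg.
Tool frame: the origin (TCP) lies on the mounting face of the last link; the fingertips stand 173 mm ahead of it and the grasp point (between the pads) lies 155 mm ahead of it; z points along the fingers, y is the line along which they close (so a half turn about z gives the same grasp; the last joint's range is limited). The gripper opens to 85 mm and grips with 20 to 120 N. Pads are 22 mm wide; open, the fingers measure 114 mm over their backs; the gripper's body (76 mm by 85 mm) begins 54 mm behind the grasp point. The pads swing forward as they close: fully open they stand 13 mm farther back than shut.
Start: joints at [-1.224, 0.264, 1.604, -0, 1.274, -0.037], TCP at [0.253, -0.626, 0.405] pointing down, gripper open.
Joint ranges: [-2.63, 2.63], [-0.94, 2.18], [0.31, 2.57], [-1.31, 4.45], [0, 2.66], [-2.55, 2.55]. Speed limits (rad/s): [2.57, 2.57, 3.14, 3.14, 3.14, 3.14].

## Interface

Orientations are given as a rotation vector (axis times angle).
In Python, from workcell import bot gives the robot as it stands.
- The arm moves only by the tool drive_tool, never from a script. Its argument "increments" is a list of rows, each an object with "delta_pos": the shift along the tool's x, y, z in mm, a list of three; "turn": the turn about the tool's z in rad; "jaw": the opening, from -1 (shut) to 1 (fully open). A call has 1 to 8 rows; each row shifts and turns the commanded pose from where the row before left it, along the tool's axes as they then stand; what a row does not reach is not made up. A row lasts 1/12 s, in which the tool goes at most 41.7 mm and 7.16 degrees, less where a joint would pass 70% of its speed; a pose out of reach is approached as far as the arm can. A call is refused whole if a number of a shift passes 41.7 or a number of a turn 0.125, either way. A call with a gripper value outside its range is refused whole. The fingers move at their own pace and stop on an object; "grip_force" is the grip in N (left out, the last holds). Time passes only in rows, so rows that do not move let the fingers close. It gives the time, the measured TCP pose, the force, the opening and the grip force at its end, in the units of the state.
- bot.read_state(): the state, without advancing time (a new reading comes with each control period).
- bot.read_camera(name): name is "scene" or "top" or "wrist"; returns a dict with "pixels" (480x640x3 uint8, red, green, blue), "fovy" (degrees; the focal length in pixels is half the picture's height over the tangent of half this angle, whatever the lens; pixels are square), "cx", "cy" (the principal point, pixels), "camera_from_world" (4x4, takes a point from world to camera coordinates); the wrist camera has in their place "hand_eye" (4x4, takes a point from camera to tool coordinates, whose origin is the TCP and whose axes are the flange's). Camera axes: x right, y down, z forward; pixel columns grow to the right and rows downward; lengths in m; the calibration is good to about 2 mm. The wrist camera is an equidistant fisheye: a pixel r from the principal point sees the ray r / f radians off the axis. A picture is of the moment at which its call begins: read the wrist's pose just before it. There is no depth.
- bot.finish_job(): hands the job in; it is judged then, once.
The state is a dict: "time": time; "q": joint angles; "joint_vel": joint speeds; "joint_torque": joint torques, N m; "tool_pos": TCP position; "tcp_rot": TCP orientation; "wrist_force": force on the tool from outside, world axes, zero at the start; "torque": the same for the moment, N m; "width": opening from 0.0 (shut) to 1.0 (fully open); "grip_force": force on a finger pad.
Only numpy, scipy, OpenCV 4.12 (cv2) and the standard library are available. Lean on these libraries where they do the work, as an engineer would, in place of code of your own. Each camera call takes 0.05 s, during which the arm holds its last target. There are 200 camera calls.

## Working session

There is one attempt and no reset: what is moved stays moved. The work goes in short steps, Python scripts to look and compute and a tool call to move; the robot and the scene stay as the last step left them, time stands still between calls to the robot, and variables do not carry over. Pictures are saved under pics/ and viewed, at most 10 in all, crops included, and the job is handed in when it is done.

Besides the shell and the picture viewer there is one more tool, called after "Emit:" by a JSON object that holds its "api" and its "payload". drive_tool: Moves the arm, as the interface text tells. Its arguments: {"type":"object","properties":{"increments":{"type":"array"},"grip_force":{"type":"number"}},"required":["increments"]}

```bash
mkdir -p pics; ls; python3 - <<'E'
from workcell import bot
import cv2,pickle
s=bot.read_state();print(s)
for n in("top","scene"):
    c=bot.read_camera(n);cv2.imwrite(f"pics/{n}0.png",c["pixels"][:,:,::-1]);pickle.dump(c,open(f"{n}0.pkl","wb"))
    print(n,c["fovy"],c["cx"],c["cy"],c["camera_from_world"])
E
```

```text
pics
{'time': 0.0, 'q': array([-1.22389273e+00,  2.64769375e-01,  1.60540036e+00, -4.80102260e-05,
        1.27369514e+00, -3.69165587e-02]), 'joint_vel': array([-0.0001285 , -0.00151488, -0.00030582,  0.0013611 , -0.00013586,
        0.00070803]), 'joint_torque': array([-4.86880963e-04, -5.15108836e+01, -3.67312396e+01, -1.19086408e-04,
        1.30624854e-02, -1.99839345e-07]), 'tool_pos': array([ 0.25262566, -0.62556635,  0.40333642]), 'tcp_rot': array([-3.08171728e+00, -5.98804215e-01,  6.21768541e-04]), 'wrist_force': array([ 0.00717475, -0.18415965,  0.00276018]), 'torque': array([ 0.00582615,  0.04164787, -0.01811022]), 'grip_force': 0.0, 'width': 0.9997719825914246}
top 50.72717203939613 323.7720796496324 239.12147074291514 [[ 0.02902354 -0.99957664 -0.00204547 -0.10201925]
 [-0.99610455 -0.02875214 -0.0833609   0.53104147]
 [ 0.0832668   0.00445693 -0.99651732  1.58924402]
 [ 0.          0.          0.          1.        ]]
scene 49.516817236878914 317.37958876548043 240.5572166553182 [[ 0.89939022 -0.43661378  0.02157866 -0.53832535]
 [-0.2271835  -0.50901283 -0.83023707  0.13268853]
 [ 0.37347676  0.74180479 -0.55699261  1.77911761]
 [ 0.          0.          0.          1.        ]]
```

View pics/top0.png

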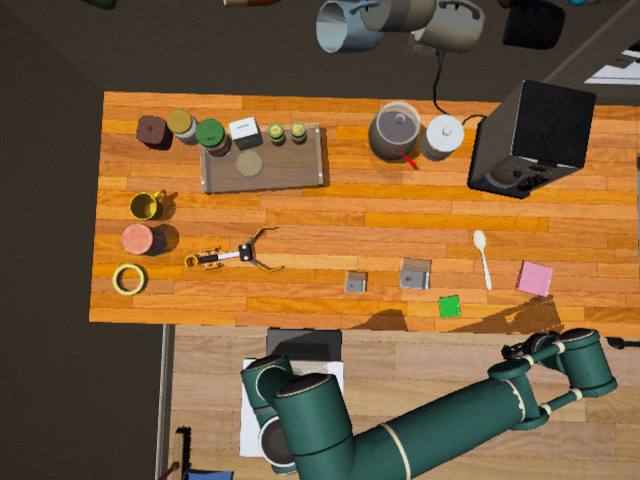

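View pics/scene0.png

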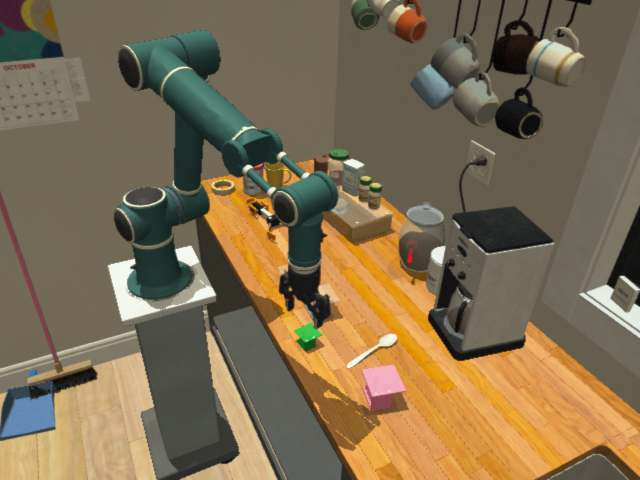

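Top view: the reacher lies at about (190–285, 225–272) with its clip at (190,261). The tin is under the riser at (249,164). Dock candidates are small grey (356,282), larger grey (415,275), green (450,307) and pink (535,279). The larger grey one at (415,275) fits, being neither green nor pink and the larger of its colour. I'll confirm it in a crop.

```bash
cat > h.py <<'E'
import numpy as np,pickle,cv2
from scipy.spatial.transform import Rotation as R
def ray(c,u,v,z):
    f=240/np.tan(np.radians(c["fovy"])/2);T=c["camera_from_world"]
    d=T[:3,:3].T@np.array([(u-c["cx"])/f,(v-c["cy"])/f,1]);o=-T[:3,:3].T@T[:3,3]
    return o+d*(z-o[2])/d[2]
def proj(c,P):
    f=240/np.tan(np.radians(c["fovy"])/2);T=c["camera_from_world"]
    p=np.atleast_2d(P)@T[:3,:3].T+T[:3,3];return np.c_[f*p[:,0]/p[:,2]+c["cx"],f*p[:,1]/p[:,2]+c["cy"]]
E
python3 - <<'E'
import cv2
i=cv2.imread("pics/top0.png")
a=cv2.resize(i[215:285,175:295],None,fx=6.5,fy=6.5,interpolation=cv2.INTER_CUBIC)
cv2.imwrite("pics/c1.png",a)
b=cv2.resize(i[250:310,335:445],None,fx=7,fy=7,interpolation=cv2.INTER_CUBIC)
cv2.imwrite("pics/c2.png",b)
a=cv2.resize(i[110:200,190:335],None,fx=5.5,fy=5.5,interpolation=cv2.INTER_CUBIC)
cv2.imwrite("pics/c3.png",a)
E
```

```text
(no output)
```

View pics/c1.png

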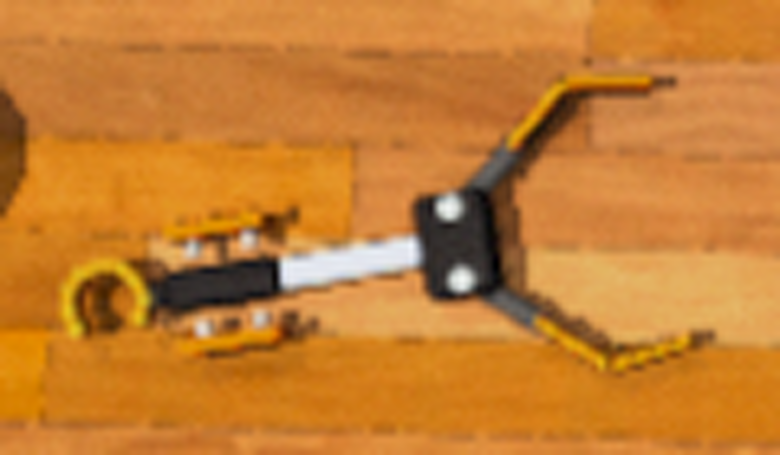

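View pics/c2.png

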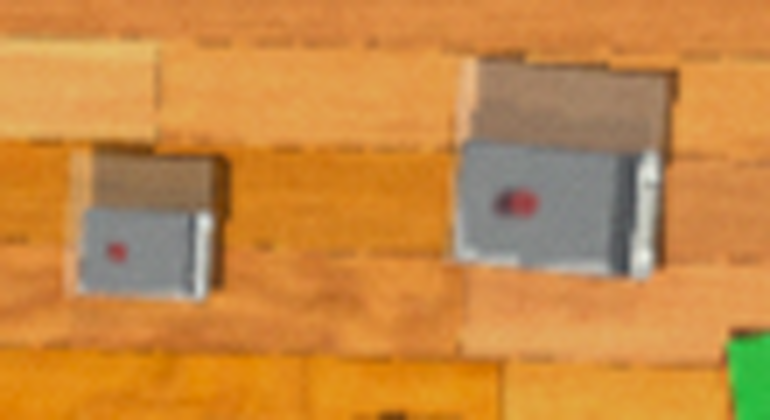

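View pics/c3.png

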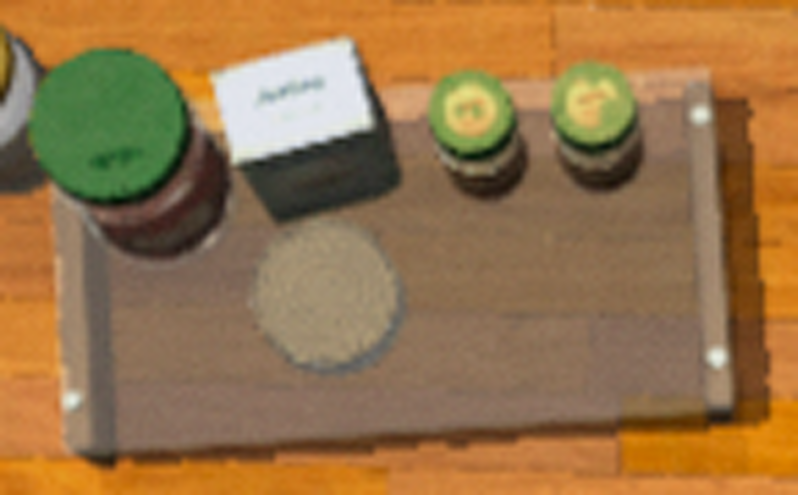

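The crop confirms it: the larger grey dock has its rod at crop (515,205), i.e. top (408.6,279.3), and its wall on the right, so its open side faces image left. The reacher has its clip at crop1 (105,300) and pivots at (449,207) and (461,279). The tin lid is at crop3 (327,295).

```bash
python3 - <<'E'
from h import *
from scipy.optimize import least_squares
c=pickle.load(open("top0.pkl","rb"))
print("cam",-c["camera_from_world"][:3,:3].T@c["camera_from_world"][:3,3])
def fit(name,pts,px,p0):
    pts=np.array(pts)/1000;px=np.array(px)
    def W(p):return np.c_[pts[:,:2]@np.array([[np.cos(p[2]),-np.sin(p[2])],[np.sin(p[2]),np.cos(p[2])]]).T+p[:2],pts[:,2]]
    r=least_squares(lambda p:(proj(c,W(p))-px).ravel(),p0,loss="soft_l1")
    print(name,r.x[:2].round(4),np.degrees(r.x[2]).round(2),"res",r.fun.reshape(-1,2).round(1).tolist());return r.x
C=lambda u,v,x0,y0,s:(x0+(u+.5)/s-.5,y0+(v+.5)/s-.5)
c1=lambda u,v:C(u,v,175,215,6.5);c2=lambda u,v:C(u,v,335,250,7);c3=lambda u,v:C(u,v,190,110,5.5)
r=fit("reacher",[(-58,0,36),(115,18,42),(115,-18,42),(-25,0,36),(28,0,36)],[c1(107,298),c1(449,207),c1(461,279),c1(158,290),c1(279,274)],[.45,.3,-1.4])
d=fit("dock",[(62,34,60),(62,-58,60),(28,-58,8),(0,0,30),(-30,-58,60)],[c2(459,58),c2(674,72),c2(660,150),c2(516,204),c2(650,278)],[.45,-.3,0])
ri=fit("riser",[(0,190,78),(0,-190,78),(200,-190,78)],[c3(63,450),c3(733,412),c3(710,70)],[.6,.2,0])
t=ray(c,*c3(327,295),.04);print("tin",t)
a=ri[2];dd=t[:2]-ri[:2];print("tin in riser",dd@[np.cos(a),np.sin(a)],dd@[-np.sin(a),np.cos(a)])
i=cv2.imread("pics/top0.png");i=cv2.resize(i,None,fx=4,fy=4,interpolation=cv2.INTER_CUBIC)
def draw(p,pts):
    pts=np.array(pts)/1000.;m=np.array([[np.cos(p[2]),-np.sin(p[2])],[np.sin(p[2]),np.cos(p[2])]])
    q=proj(c,np.c_[pts[:,:2]@m.T+p[:2],pts[:,2]]);cv2.polylines(i,[np.int32(q*4+2)],False,(255,255,0),1)
for z in(54,60):draw(d,[(-30,34,z),(62,34,z),(62,-58,z),(-30,-58,z),(-30,34,z)])
draw(d,[(-28,22,8),(28,22,8),(28,-58,8),(-28,-58,8),(-28,22,8)]);draw(d,[(0,0,8),(0,0,54)])
for s in(1,-1):draw(r,[(-25,s*32,42),(25,s*32,42)]);draw(r,[(-25,s*32,10),(25,s*32,10)])
draw(r,[(-58,0,36),(190,0,20)]);draw(r,[(96,26,40),(132,26,40),(132,-26,40),(96,-26,40),(96,26,40)])
draw(ri,[(0,190,78),(0,-190,78),(200,-190,78),(200,190,78),(0,190,78)]);
an=np.linspace(0,6.3,40);draw([*t[:2],0],np.c_[43*np.cos(an),43*np.sin(an),an*0+40])
x=np.vstack([i[430:800,720:1320],i[1000:1220,1330-200-0:1730]]) if 0 else None
A=i[430:1100,720:1340];B=i[1020:1220,1560:1740];B=cv2.resize(B,None,fx=1,fy=1)
o=np.zeros((670,800,3),np.uint8);o[:,:620]=A;o[:200,620:]=B
cv2.imwrite("pics/ov.png",cv2.resize(o,(716,600)))
E
```

```text
cam [ 0.39960253 -0.09379063  1.62776862]
reacher [0.4631 0.2739] -79.39 res [[-0.7, 0.3], [-0.0, -0.0], [-0.2, 0.2], [1.8, -0.1], [-0.1, -0.3]]
dock [ 0.4167 -0.357 ] -3.06 res [[0.5, -0.4], [-0.6, 0.1], [-2.7, 0.2], [0.3, -0.3], [0.9, 0.4]]
riser [0.6818 0.11  ] 4.96 res [[-0.6, 0.3], [0.0, 0.2], [0.6, -0.6]]
tin [0.76810197 0.15849665 0.04      ]
tin in riser 0.09014763218076391 0.04081819446806069
```

View pics/ov.png

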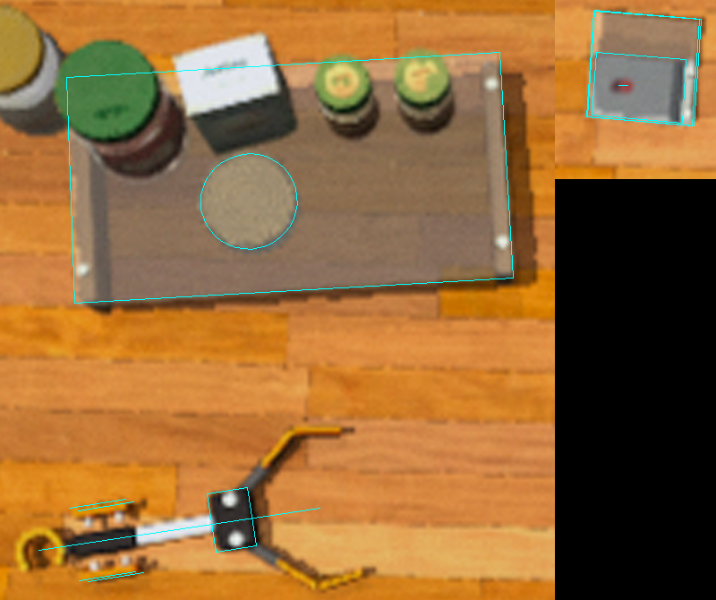

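The overlay fits. The model gives:
- Reacher: (0.463, 0.274), yaw −79.4°
- Tin: (0.768, 0.158)
- Dock rod: (0.417, −0.357), yaw −3°
- Riser: yaw 5°

Next I'll write a row planner.

```bash
cat >> h.py <<'E'
def yaw(s):
    x=R.from_rotvec(s["tcp_rot"]).as_matrix()[:,0];return np.arctan2(x[1],x[0])
def grasp(s):
    return s["tool_pos"]+R.from_rotvec(s["tcp_rot"]).as_matrix()[:,2]*.155
def plan(s,p1,y1,n,p0=None,y0=None):
    """rows to bring the grasp point to p1 (m), tool x yaw to y1 (rad, nearest half turn unless given exact)"""
    p0=grasp(s) if p0 is None else np.array(p0);y0=yaw(s) if y0 is None else y0
    p1=np.array(p1);dy=(y1-y0+np.pi)%(2*np.pi)-np.pi;d=(p1-p0)/n*1000
    for k in range(n):
        a=y0+dy*k/n;c_,s_=np.cos(a),np.sin(a)
        print([round(d[0]*c_+d[1]*s_,1),round(d[0]*s_-d[1]*c_,1),round(-d[2],1)],"turn",round(-dy/n,4))
E
python3 - <<'E'
from h import *
from workcell import bot
s=bot.read_state();print(np.degrees(yaw(s)),grasp(s),s["q"][[0,5]])
c=pickle.load(open("top0.pkl","rb"))
print("decoy",ray(c,346,278,.04),ray(c,365,292,.04),ray(c,365,272,.04),"front edge",ray(c,300,326,0))
plan(s,[.52,-.1,.20],np.radians(-40),16)
print();plan(s,[.463,.274,.12],np.radians(-79.4),12,[.52,-.1,.20],np.radians(-40))
E
```

```text
21.991135688792205 [ 0.25255056 -0.62529059  0.24847361] [-1.22387003 -0.03689134]
decoy [ 0.41233942 -0.15970356  0.04      ] [ 0.37052795 -0.22004655  0.04      ] [ 0.43278159 -0.21866178  0.04      ] front edge [ 0.25621542 -0.01896957  0.        ]
[np.float64(27.8), np.float64(-24.2), np.float64(3.0)] turn 0.0676
[np.float64(26.1), np.float64(-26.0), np.float64(3.0)] turn 0.0676
[np.float64(24.3), np.float64(-27.7), np.float64(3.0)] turn 0.0676
[np.float64(22.4), np.float64(-29.3), np.float64(3.0)] turn 0.0676
[np.float64(20.3), np.float64(-30.7), np.float64(3.0)] turn 0.0676
[np.float64(18.2), np.float64(-32.0), np.float64(3.0)] turn 0.0676
[np.float64(16.0), np.float64(-33.2), np.float64(3.0)] turn 0.0676
[np.float64(13.7), np.float64(-34.2), np.float64(3.0)] turn 0.0676
[np.float64(11.4), np.float64(-35.0), np.float64(3.0)] turn 0.0676
[np.float64(9.0), np.float64(-35.7), np.float64(3.0)] turn 0.0676
[np.float64(6.5), np.float64(-36.3), np.float64(3.0)] turn 0.0676
[np.float64(4.1), np.float64(-36.6), np.float64(3.0)] turn 0.0676
[np.float64(1.6), np.float64(-36.8), np.float64
[... 331 characters left out ...]
float64(6.7)] turn 0.0573
[np.float64(-25.9), np.float64(-18.0), np.float64(6.7)] turn 0.0573
[np.float64(-26.9), np.float64(-16.5), np.float64(6.7)] turn 0.0573
[np.float64(-27.8), np.float64(-14.9), np.float64(6.7)] turn 0.0573
[np.float64(-28.6), np.float64(-13.3), np.float64(6.7)] turn 0.0573
[np.float64(-29.3), np.float64(-11.6), np.float64(6.7)] turn 0.0573
[np.float64(-29.9), np.float64(-9.9), np.float64(6.7)] turn 0.0573
[np.float64(-30.4), np.float64(-8.2), np.float64(6.7)] turn 0.0573
[np.float64(-30.9), np.float64(-6.4), np.float64(6.7)] turn 0.0573
[np.float64(-31.2), np.float64(-4.7), np.float64(6.7)] turn 0.0573
[np.float64(-31.4), np.float64(-2.9), np.float64(6.7)] turn 0.0573
```

```bash
python3 - <<'E'
from h import *
from workcell import bot
s=bot.read_state()
plan(s,[.52,-.1,.20],np.radians(66),16)
print();plan(s,[.463,.274,.12],np.radians(100.6),12,[.52,-.1,.20],np.radians(66))
E
```

```text
[np.float64(27.8), np.float64(-24.2), np.float64(3.0)] turn -0.048
[np.float64(28.9), np.float64(-22.8), np.float64(3.0)] turn -0.048
[np.float64(30.0), np.float64(-21.4), np.float64(3.0)] turn -0.048
[np.float64(31.0), np.float64(-19.9), np.float64(3.0)] turn -0.048
[np.float64(31.9), np.float64(-18.4), np.float64(3.0)] turn -0.048
[np.float64(32.7), np.float64(-16.9), np.float64(3.0)] turn -0.048
[np.float64(33.5), np.float64(-15.3), np.float64(3.0)] turn -0.048
[np.float64(34.2), np.float64(-13.7), np.float64(3.0)] turn -0.048
[np.float64(34.8), np.float64(-12.0), np.float64(3.0)] turn -0.048
[np.float64(35.4), np.float64(-10.3), np.float64(3.0)] turn -0.048
[np.float64(35.8), np.float64(-8.6), np.float64(3.0)] turn -0.048
[np.float64(36.2), np.float64(-6.9), np.float64(3.0)] turn -0.048
[np.float64(36.5), np.float64(-5.1), np.float64(3.0)] turn -0.048
[np.float64(36.7), np.float64(-3.4), np.float64(3.0)] turn -0.048
[np.float64(36.8), np.float64(-1.6), np.float64(3.0)] turn -0.048
[np.float64(36.8), np.float64(0.1), np.float64(3.0)] turn -0.048

[np.float64(26.5), np.float64(-17.0), np.float64(6.7)] turn -0.0503
[np.float64(27.4), np.float64(-15.7), np.float64(6.7)] turn -0.0503
[np.float64(28.1), np.float64(-14.3), np.float64(6.7)] turn -0.0503
[np.float64(28.8), np.float64(-12.8), np.float64(6.7)] turn -0.0503
[np.float64(29.4), np.float64(-11.4), np.float64(6.7)] turn -0.0503
[np.float64(29.9), np.float64(-9.9), np.float64(6.7)] turn -0.0503
[np.float64(30.4), np.float64(-8.4), np.float64(6.7)] turn -0.0503
[np.float64(30.8), np.float64(-6.8), np.float64(6.7)] turn -0.0503
[np.float64(31.1), np.float64(-5.3), np.float64(6.7)] turn -0.0503
[np.float64(31.3), np.float64(-3.7), np.float64(6.7)] turn -0.0503
[np.float64(31.5), np.float64(-2.1), np.float64(6.7)] turn -0.0503
[np.float64(31.5), np.float64(-0.5), np.float64(6.7)] turn -0.0503
```

Emit:
{"api": "drive_tool", "payload": {"increments": [{"delta_pos": [28,-24,3],"turn": -0.048,"jaw": 1},{"delta_pos": [29,-23,3],"turn": -0.048,"jaw": 1},{"delta_pos": [30,-21,3],"turn": -0.048,"jaw": 1},{"delta_pos": [31,-20,3],"turn": -0.048,"jaw": 1},{"delta_pos": [32,-18,3],"turn": -0.048,"jaw": 1},{"delta_pos": [33,-17,3],"turn": -0.048,"jaw": 1},{"delta_pos": [33,-15,3],"turn": -0.048,"jaw": 1},{"delta_pos": [34,-14,3],"turn": -0.048,"jaw": 1}]}}

```text
time: 0.77
tool_pos: [0.3871, -0.3622, 0.3801]
tcp_rot: [-2.911, -1.179, 0.0]
wrist_force: [1.4, -0.8, 0.8]
width: 0.995
grip_force: 0.0
```

Emit:
{"api": "drive_tool", "payload": {"increments": [{"delta_pos": [35,-12,3],"turn": -0.048,"jaw": 1},{"delta_pos": [35,-10,3],"turn": -0.048,"jaw": 1},{"delta_pos": [36,-9,3],"turn": -0.048,"jaw": 1},{"delta_pos": [36,-7,3],"turn": -0.048,"jaw": 1},{"delta_pos": [36,-5,3],"turn": -0.048,"jaw": 1},{"delta_pos": [37,-3,3],"turn": -0.048,"jaw": 1},{"delta_pos": [37,-2,3],"turn": -0.048,"jaw": 1},{"delta_pos": [37,0,3],"turn": -0.048,"jaw": 1}]}}

```text
time: 1.43
tool_pos: [0.5205, -0.0994, 0.3562]
tcp_rot: [-2.633, -1.714, 0.001]
wrist_force: [0.7, 0.4, -0.3]
width: 1.001
grip_force: 0.0
```

Emit:
{"api": "drive_tool", "payload": {"increments": [{"delta_pos": [26,-17,7],"turn": -0.05,"jaw": 1},{"delta_pos": [27,-16,7],"turn": -0.05,"jaw": 1},{"delta_pos": [28,-14,7],"turn": -0.05,"jaw": 1},{"delta_pos": [29,-13,7],"turn": -0.05,"jaw": 1},{"delta_pos": [29,-11,7],"turn": -0.05,"jaw": 1},{"delta_pos": [30,-10,7],"turn": -0.05,"jaw": 1},{"delta_pos": [30,-8,7],"turn": -0.05,"jaw": 1},{"delta_pos": [31,-7,7],"turn": -0.05,"jaw": 1}]}}

```text
time: 2.1
tool_pos: [0.4816, 0.1482, 0.3001]
tcp_rot: [-2.24, -2.203, 0.001]
wrist_force: [1.2, -1.1, 0.5]
width: 1.002
grip_force: 0.0
```

Emit:
{"api": "drive_tool", "payload": {"increments": [{"delta_pos": [31,-5,7],"turn": -0.05,"jaw": 1},{"delta_pos": [31,-4,7],"turn": -0.05,"jaw": 1},{"delta_pos": [31,-2,7],"turn": -0.05,"jaw": 1},{"delta_pos": [31,0,7],"turn": -0.05,"jaw": 1},{"delta_pos": [0,0,0],"turn": 0,"jaw": 1},{"delta_pos": [0,0,0],"turn": 0,"jaw": 1}]}}

```text
time: 2.6
tool_pos: [0.4636, 0.2715, 0.2717]
tcp_rot: [-2.008, -2.415, 0.003]
wrist_force: [-0.8, -1.1, 1.3]
width: 1.001
grip_force: 0.0
```

```bash
cat > look.py <<'E'
import sys
from h import *
from workcell import bot
s=bot.read_state();print("t",s["time"],"grasp",grasp(s).round(4),"yaw",np.degrees(yaw(s)).round(2),"w",s["width"],"q",s["q"].round(2),s["wrist_force"].round(1))
if len(sys.argv)>1:
    n,o=sys.argv[1:3];c=bot.read_camera(n);c["s"]=s;pickle.dump(c,open(o+".pkl","wb"))
    cv2.imwrite(f"pics/{o}.png",c["pixels"][:,:,::-1])
    if n=="wrist":print(c["hand_eye"],c["fovy"],c["cx"],c["cy"])
E
python3 look.py wrist w1
```

```text
t 2.6 grasp [0.4633 0.2713 0.1167] yaw 100.53 w 1.0010498184422887 q [ 0.48  0.13  2.03 -0.    0.99  0.3 ] [-0.8 -1.1  1.3]
[[-1.35389098e-04 -9.50779897e-01 -3.09867018e-01  7.96150379e-02]
 [ 9.99999950e-01 -2.16814361e-04  2.28335513e-04 -7.86573705e-04]
 [-2.84280435e-04 -3.09866972e-01  9.50779879e-01  3.10604158e-02]
 [ 0.00000000e+00  0.00000000e+00  0.00000000e+00  1.00000000e+00]] 65.70646984690485 324.1832351317078 237.61238219421705
```

View pics/w1.png

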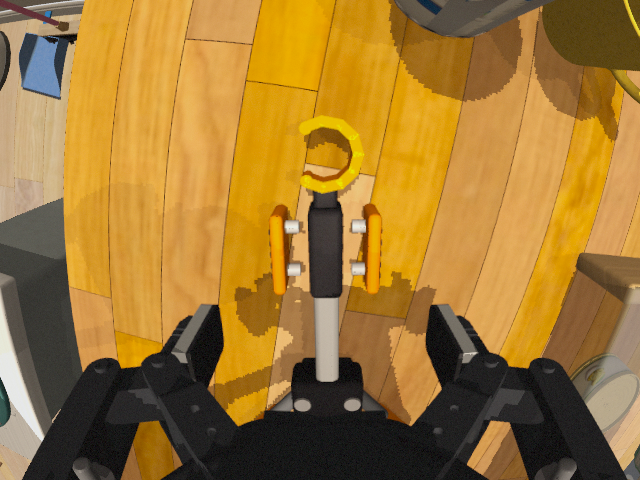

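The wrist view shows the clip centre at about (331,154). The shaft runs (326,297) to (327,381), and the paddles span rows 205–293 at columns about 280 and 373.

```bash
cat >> h.py <<'E'
def wray(c,u,v,z):
    f=240/np.tan(np.radians(c["fovy"])/2);d=np.array([u-c["cx"],v-c["cy"]]);r=np.hypot(*d);th=r/f
    k=np.r_[d/max(r,1e-9)*np.sin(th),np.cos(th)];H=c["hand_eye"];s=c["s"];M=R.from_rotvec(s["tcp_rot"]).as_matrix()
    o=s["tool_pos"]+M@H[:3,3];k=M@H[:3,:3]@k;return o+k*(z-o[2])/k[2]
E
python3 - <<'E'
from h import *
c=pickle.load(open("w1.pkl","rb"))
P={k:wray(c,*v)for k,v in dict(clip=(331,154,.036),s28=(326,297,.038),s96=(327,381,.038),pl1=(276,205,.042),pl2=(279,293,.042),pr1=(377,205,.042),pr2=(374,293,.042),pivL=(352,405,.042),pivR=(302,405,.042)).items()}
for k in P:print(k,P[k].round(4))
d=(P["s96"]-P["s28"])[:2];print(np.degrees(np.arctan2(d[1],d[0])),np.linalg.norm(d))
d=(P["s96"]-P["clip"])[:2];print(np.degrees(np.arctan2(d[1],d[0])),np.linalg.norm(d))
print("paddle mid",sum(P[k]for k in("pl1","pl2","pr1","pr2"))/4)
a=np.radians(-79.5);u=np.array([np.cos(a),np.sin(a)])
for k,x in(("clip",-.058),("s28",.028),("s96",.096)):print("origin via",k,P[k][:2]-x*u)
plan(c["s"],[.463,.274,.028],np.radians(100.5),4)
E
```

```text
clip [0.455  0.3319 0.036 ]
s28 [0.468  0.2471 0.038 ]
s96 [0.4811 0.1816 0.038 ]
pl1 [0.4302 0.2994 0.042 ]
pl2 [0.4395 0.2465 0.042 ]
pr1 [0.4849 0.3097 0.042 ]
pr2 [0.4955 0.2569 0.042 ]
pivL [0.5025 0.165  0.042 ]
pivR [0.4672 0.1585 0.042 ]
-78.74703909183478 0.06686564011180625
-80.14239029171415 0.15258162832138558
paddle mid [0.46252444 0.27810125 0.042     ]
origin via clip [0.46553012 0.27485176]
origin via s28 [0.46293164 0.27466289]
origin via s96 [0.46358786 0.27594406]
[np.float64(0.7), np.float64(0.0), np.float64(22.2)] turn 0.0001
[np.float64(0.7), np.float64(0.0), np.float64(22.2)] turn 0.0001
[np.float64(0.7), np.float64(0.0), np.float64(22.2)] turn 0.0001
[np.float64(0.7), np.float64(0.0), np.float64(22.2)] turn 0.0001
```

Emit:
{"api": "drive_tool", "payload": {"increments": [{"delta_pos": [1,0,23],"turn": 0,"jaw": 1},{"delta_pos": [1,0,23],"turn": 0,"jaw": 1},{"delta_pos": [1,0,23],"turn": 0,"jaw": 1},{"delta_pos": [0.7,0,22.5],"turn": 0,"jaw": 1},{"delta_pos": [0,0,0],"turn": 0,"jaw": 0.34},{"delta_pos": [0,0,0],"turn": 0,"jaw": 0.34},{"delta_pos": [0,0,0],"turn": 0,"jaw": 0.34},{"delta_pos": [0,0,0],"turn": 0,"jaw": 0.34}], "grip_force": 40}}

```text
time: 3.32
tool_pos: [0.4646, 0.2737, 0.1828]
tcp_rot: [2.012, 2.411, 0.004]
wrist_force: [0.4, -0.3, -2.1]
width: 0.671
grip_force: 9.1
```

```bash
python3 - <<'E'
from h import *
from workcell import bot
s=bot.read_state();print(grasp(s),np.degrees(yaw(s)),s["width"],s["grip_force"],s["wrist_force"])
plan(s,[.425,.128,grasp(s)[2]],np.radians(185),16)
E
```

```text
[0.46497016 0.27392349 0.02775095] 100.30790593390648 0.6708136380946842 9.132282435894012 [ 0.39279815 -0.33149436 -2.14973162]
[np.float64(-8.5), np.float64(-4.1), np.float64(-0.0)] turn -0.0924
[np.float64(-8.1), np.float64(-4.9), np.float64(-0.0)] turn -0.0924
[np.float64(-7.6), np.float64(-5.6), np.float64(-0.0)] turn -0.0924
[np.float64(-7.1), np.float64(-6.3), np.float64(-0.0)] turn -0.0924
[np.float64(-6.5), np.float64(-6.9), np.float64(-0.0)] turn -0.0924
[np.float64(-5.8), np.float64(-7.5), np.float64(-0.0)] turn -0.0924
[np.float64(-5.1), np.float64(-8.0), np.float64(-0.0)] turn -0.0924
[np.float64(-4.3), np.float64(-8.4), np.float64(-0.0)] turn -0.0924
[np.float64(-3.5), np.float64(-8.8), np.float64(-0.0)] turn -0.0924
[np.float64(-2.7), np.float64(-9.1), np.float64(-0.0)] turn -0.0924
[np.float64(-1.9), np.float64(-9.3), np.float64(-0.0)] turn -0.0924
[np.float64(-1.0), np.float64(-9.4), np.float64(-0.0)] turn -0.0924
[np.float64(-0.1), np.float64(-9.5), np.float64(-0.0)] turn -0.0924
[np.float64(0.7), np.float64(-9.4), np.float64(-0.0)] turn -0.0924
[np.float64(1.6), np.float64(-9.3), np.float64(-0.0)] turn -0.0924
[np.float64(2.5), np.float64(-9.1), np.float64(-0.0)] turn -0.0924
```

Emit:
{"api": "drive_tool", "payload": {"increments": [{"delta_pos": [-5.7,-2.7,0],"turn": -0.0616,"jaw": 0.34},{"delta_pos": [-5.5,-3.1,0],"turn": -0.0616,"jaw": 0.34},{"delta_pos": [-5.3,-3.4,0],"turn": -0.0616,"jaw": 0.34},{"delta_pos": [-5.1,-3.7,0],"turn": -0.0616,"jaw": 0.34},{"delta_pos": [-4.9,-4.1,0],"turn": -0.0616,"jaw": 0.34},{"delta_pos": [-4.6,-4.4,0],"turn": -0.0616,"jaw": 0.34},{"delta_pos": [-4.3,-4.6,0],"turn": -0.0616,"jaw": 0.34},{"delta_pos": [-4.0,-4.9,0],"turn": -0.0616,"jaw": 0.34}]}}

```text
time: 3.98
tool_pos: [0.4509, 0.225, 0.1827]
tcp_rot: [1.358, 2.831, 0.003]
wrist_force: [-0.9, 0.3, -1.4]
width: 0.674
grip_force: 9.1
```

Emit:
{"api": "drive_tool", "payload": {"increments": [{"delta_pos": [-3.7,-5.1,0],"turn": -0.0616,"jaw": 0.34},{"delta_pos": [-3.4,-5.3,0],"turn": -0.0616,"jaw": 0.34},{"delta_pos": [-3.1,-5.5,0],"turn": -0.0616,"jaw": 0.34},{"delta_pos": [-2.7,-5.7,0],"turn": -0.0616,"jaw": 0.34},{"delta_pos": [-2.3,-5.9,0],"turn": -0.0616,"jaw": 0.34},{"delta_pos": [-2.0,-6.0,0],"turn": -0.0616,"jaw": 0.34},{"delta_pos": [-1.6,-6.1,0],"turn": -0.0616,"jaw": 0.34},{"delta_pos": [-1.2,-6.2,0],"turn": -0.0616,"jaw": 0.34}]}}

```text
time: 4.65
tool_pos: [0.4374, 0.1763, 0.1826]
tcp_rot: [0.626, 3.076, 0.002]
wrist_force: [-0.9, 1.2, -1.8]
width: 0.672
grip_force: 9.1
```

Emit:
{"api": "drive_tool", "payload": {"increments": [{"delta_pos": [-0.8,-6.3,0],"turn": -0.0616,"jaw": 0.34},{"delta_pos": [-0.5,-6.3,0],"turn": -0.0616,"jaw": 0.34},{"delta_pos": [-0.1,-6.3,0],"turn": -0.0616,"jaw": 0.34},{"delta_pos": [0.3,-6.3,0],"turn": -0.0616,"jaw": 0.34},{"delta_pos": [0.7,-6.2,0],"turn": -0.0616,"jaw": 0.34},{"delta_pos": [1.1,-6.2,0],"turn": -0.0616,"jaw": 0.34},{"delta_pos": [1.5,-6.1,0],"turn": -0.0616,"jaw": 0.34},{"delta_pos": [1.8,-6.0,0],"turn": -0.0616,"jaw": 0.34}]}}

```text
time: 5.32
tool_pos: [0.4241, 0.1277, 0.1826]
tcp_rot: [-0.143, 3.135, 0.001]
wrist_force: [-0.7, 0.5, -2.2]
width: 0.668
grip_force: 9.1
```

```bash
python3 look.py top t2; python3 - <<'E'
import cv2
i=cv2.imread("pics/t2.png");cv2.imwrite("pics/t2c.png",cv2.resize(i[110:330,160:340],None,fx=2.7,fy=2.7,interpolation=cv2.INTER_CUBIC))
E
```

```text
t 5.3167 grasp [0.4246 0.1278 0.0276] yaw -174.76 w 0.6678422249079755 q [ 0.24  0.09  2.28 -0.    0.77 -1.43] [-0.7  0.5 -2.2]
```

View pics/t2c.png

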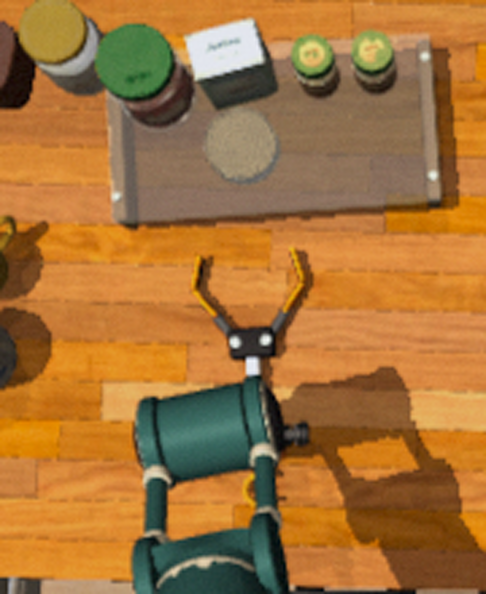

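The jaws are free: pivots at crop (236,341) and (265,340), tips at (201,258) and (293,250), and the tin straight ahead at (241,145).

```bash
python3 - <<'E'
from h import *
c=pickle.load(open("t2.pkl","rb"));s=c["s"]
P=lambda u,v,z:ray(c,160+(u+.5)/2.7-.5,110+(v+.5)/2.7-.5,z)[:2]
m=(P(236,341,.042)+P(265,340,.042))/2;tips=(P(201,258,.034)+P(293,250,.034))/2;tin=P(241,146,.04);clip=P(250,489,.036)
a=lambda d:np.degrees(np.arctan2(d[1],d[0]))
print(m,tips,tin,clip,"yaw",a(tips-m),a(m-clip),a(m-grasp(s)[:2]),np.linalg.norm(m-grasp(s)[:2]))
E
```

```text
[0.53612605 0.1378411 ] [0.63886337 0.14728797] [0.76637068 0.1587474 ] [0.36395002 0.13225282] yaw 5.253673366489237 1.858982516708987 5.165354278282021 0.11198412285294418
```

Emit:
{"api": "drive_tool", "payload": {"increments": [{"delta_pos": [-5,0,0],"turn": 0,"jaw": 0.34},{"delta_pos": [-10,0,0],"turn": 0,"jaw": 0.34},{"delta_pos": [-10,0,0],"turn": 0,"jaw": 0.34},{"delta_pos": [-12,0,0],"turn": 0,"jaw": 0.34},{"delta_pos": [-12,0,0],"turn": 0,"jaw": 0.34},{"delta_pos": [-12,0,0],"turn": 0,"jaw": 0.34},{"delta_pos": [-12,0,0],"turn": 0,"jaw": 0.34},{"delta_pos": [-12,0,0],"turn": 0,"jaw": 0.34}]}}

```text
time: 6.03
tool_pos: [0.5097, 0.1358, 0.1816]
tcp_rot: [0.139, -3.138, -0.0]
wrist_force: [-5.6, -0.4, 8.1]
width: 0.675
grip_force: 9.1
```

Emit:
{"api": "drive_tool", "payload": {"increments": [{"delta_pos": [-12,0,0],"turn": 0,"jaw": 0.34},{"delta_pos": [-12,0,0],"turn": 0,"jaw": 0.34},{"delta_pos": [-12,0,0],"turn": 0,"jaw": 0.34},{"delta_pos": [-12,0,0],"turn": 0,"jaw": 0.34},{"delta_pos": [-10,0,0],"turn": 0,"jaw": 0.34},{"delta_pos": [-8,0,0],"turn": 0,"jaw": 0.34},{"delta_pos": [-6,0,0],"turn": 0,"jaw": 0.34},{"delta_pos": [0,0,0],"turn": 0,"jaw": 0.34}]}}

```text
time: 6.7
tool_pos: [0.5825, 0.1422, 0.1817]
tcp_rot: [-0.139, 3.135, 0.001]
wrist_force: [1.7, 0.3, 3.6]
width: 0.67
grip_force: 9.1
```

```bash
python3 look.py top t3; python3 - <<'E'
import cv2
i=cv2.imread("pics/t3.png");cv2.imwrite("pics/t3c.png",cv2.resize(i[130:240,190:320],None,fx=5,fy=5,interpolation=cv2.INTER_CUBIC))
E
```

```text
t 6.7 grasp [0.583  0.1423 0.0267] yaw -174.94 w 0.6702317485395513 q [ 0.2   0.35  1.95 -0.    0.84 -1.46] [1.7 0.3 3.6]
```

View pics/t3c.png

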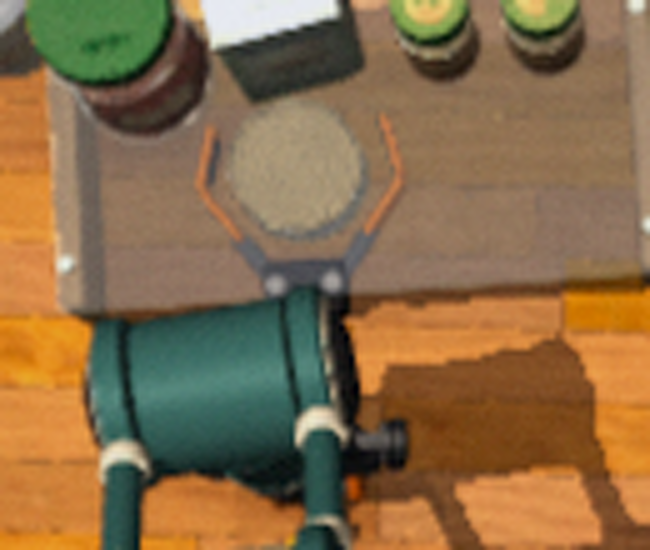

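The tin at (298,168) sits centred between the jaws (bends at (203,185) and (400,180)). Now I squeeze.

Emit:
{"api": "drive_tool", "payload": {"increments": [{"delta_pos": [0,0,0],"turn": 0,"jaw": 0.2},{"delta_pos": [0,0,0],"turn": 0,"jaw": 0.1},{"delta_pos": [0,0,0],"turn": 0,"jaw": 0.0},{"delta_pos": [0,0,0],"turn": 0,"jaw": -0.1},{"delta_pos": [0,0,0],"turn": 0,"jaw": -0.3},{"delta_pos": [0,0,0],"turn": 0,"jaw": -0.3},{"delta_pos": [0,0,0],"turn": 0,"jaw": -0.3},{"delta_pos": [0,0,0],"turn": 0,"jaw": -0.3}], "grip_force": 45}}

```text
time: 7.42
tool_pos: [0.5821, 0.1422, 0.184]
tcp_rot: [-0.14, 3.133, 0.001]
wrist_force: [-1.5, -0.7, 12.2]
width: 0.477
grip_force: 45.5
```

Emit:
{"api": "drive_tool", "payload": {"increments": [{"delta_pos": [2,0,-1],"turn": 0,"jaw": -0.3},{"delta_pos": [5,0,-0.5],"turn": 0,"jaw": -0.3},{"delta_pos": [7,0,0],"turn": 0,"jaw": -0.3},{"delta_pos": [8,0,0],"turn": 0,"jaw": -0.3},{"delta_pos": [8,0,0],"turn": 0,"jaw": -0.3},{"delta_pos": [8,0,0],"turn": 0,"jaw": -0.3},{"delta_pos": [8,0,0],"turn": 0,"jaw": -0.3},{"delta_pos": [8,0,0],"turn": 0,"jaw": -0.3}]}}

```text
time: 8.08
tool_pos: [0.5272, 0.1373, 0.1841]
tcp_rot: [-0.139, 3.133, 0.001]
wrist_force: [5.2, 0.1, 5.8]
width: 0.475
grip_force: 46.5
```

Emit:
{"api": "drive_tool", "payload": {"increments": [{"delta_pos": [8,0,0],"turn": 0,"jaw": -0.3},{"delta_pos": [8,0,0],"turn": 0,"jaw": -0.3},{"delta_pos": [8,0,0],"turn": 0,"jaw": -0.3},{"delta_pos": [8,0,0],"turn": 0,"jaw": -0.3},{"delta_pos": [8,0,0],"turn": 0,"jaw": -0.3},{"delta_pos": [8,0,0],"turn": 0,"jaw": -0.3},{"delta_pos": [8,0,0],"turn": 0,"jaw": -0.3},{"delta_pos": [8,0,0],"turn": 0,"jaw": -0.3}]}}

```text
time: 8.75
tool_pos: [0.4636, 0.1317, 0.1841]
tcp_rot: [-0.139, 3.133, 0.001]
wrist_force: [6.2, 0.7, 5.5]
width: 0.474
grip_force: 46.6
```

Emit:
{"api": "drive_tool", "payload": {"increments": [{"delta_pos": [8,0,0],"turn": 0,"jaw": -0.3},{"delta_pos": [8,0,0],"turn": 0,"jaw": -0.3},{"delta_pos": [8,0,0],"turn": 0,"jaw": -0.3},{"delta_pos": [8,0,0],"turn": 0,"jaw": -0.3},{"delta_pos": [7,0,0],"turn": 0,"jaw": -0.3},{"delta_pos": [5,0,0],"turn": 0,"jaw": -0.3},{"delta_pos": [2,0,0],"turn": 0,"jaw": -0.3},{"delta_pos": [0,0,0],"turn": 0,"jaw": -0.3}]}}

```text
time: 9.42
tool_pos: [0.4175, 0.1276, 0.184]
tcp_rot: [-0.139, 3.133, 0.001]
wrist_force: [2.3, 0.0, 8.1]
width: 0.476
grip_force: 46.8
```

```bash
python3 look.py top t4; python3 - <<'E'
import cv2
i=cv2.imread("pics/t4.png");c=i[130:270,190:320]
cv2.imwrite("pics/t4c.png",cv2.resize(c,None,fx=4,fy=4,interpolation=cv2.INTER_CUBIC))
h=cv2.cvtColor(i,cv2.COLOR_BGR2HSV)
for (u,v) in[(249,164),(249,200),(249,207),(249,215),(300,200)]:print(u,v,i[v,u],h[v,u])
E
```

```text
t 9.4167 grasp [0.4182 0.1278 0.029 ] yaw -174.92 w 0.47618777207753454 q [ 0.24  0.07  2.29 -0.    0.77 -1.42] [2.3 0.  8.1]
249 164 [ 92 110 137] [ 12  84 137]
249 200 [ 39 127 198] [ 17 205 198]
249 207 [138 226 228] [ 29 101 228]
249 215 [147 231 229] [ 31  93 231]
300 200 [ 60 134 216] [ 14 184 216]
```

```bash
cat > tin.py <<'E'
import sys
from h import *
c=pickle.load(open(sys.argv[1]+".pkl","rb"));h=cv2.cvtColor(c["pixels"],cv2.COLOR_RGB2HSV)
m=cv2.inRange(h,(24,60,190),(38,140,255));m[:,:180]=0;m[:,330:]=0;m[:150]=0;m[300:]=0
n,l,st,ce=cv2.connectedComponentsWithStats(m);k=1+st[1:,4].argmax();print(st[k],ce[k])
t=ray(c,*ce[k],.04)[:2];a=np.radians(4.96);d=t-[.6818,.11];print("tin",t,"riser x",d@[np.cos(a),np.sin(a)],"y",d@[-np.sin(a),np.cos(a)])
E
python3 tin.py t4
```

```text
[239 202  26  25 481] [251.66112266 213.99168399]
tin [0.6053806  0.14348905] riser x -0.07323776108231844 y 0.039970879758502435
```

The tin is out at riser x = −0.073, so it is clear. Now I let go, lift off and look.

Emit:
{"api": "drive_tool", "payload": {"increments": [{"delta_pos": [0,0,0],"turn": 0,"jaw": 0.0},{"delta_pos": [0,0,0],"turn": 0,"jaw": 0.1},{"delta_pos": [0,0,0],"turn": 0,"jaw": 0.2},{"delta_pos": [0,0,0],"turn": 0,"jaw": 0.35},{"delta_pos": [0,0,0],"turn": 0,"jaw": 0.5},{"delta_pos": [0,0,0],"turn": 0,"jaw": 1},{"delta_pos": [0,0,0],"turn": 0,"jaw": 1},{"delta_pos": [0,0,0],"turn": 0,"jaw": 1}]}}

```text
time: 10.13
tool_pos: [0.4162, 0.1273, 0.1824]
tcp_rot: [0.139, -3.138, 0.0]
wrist_force: [-0.7, 1.0, 0.5]
width: 1.004
grip_force: 0.0
```

Emit:
{"api": "drive_tool", "payload": {"increments": [{"delta_pos": [0,0,-10],"turn": 0,"jaw": 1},{"delta_pos": [0,0,-20],"turn": 0,"jaw": 1},{"delta_pos": [0,0,-30],"turn": 0,"jaw": 1},{"delta_pos": [0,0,-30],"turn": 0,"jaw": 1},{"delta_pos": [0,0,-20],"turn": 0,"jaw": 1},{"delta_pos": [0,0,0],"turn": 0,"jaw": 1}]}}

```text
time: 10.63
tool_pos: [0.4188, 0.1279, 0.2986]
tcp_rot: [-0.139, 3.128, 0.003]
wrist_force: [1.9, 0.6, 0.2]
width: 0.999
grip_force: 0.0
```

```bash
python3 look.py top t5; python3 look.py wrist w5; python3 tin.py t5; python3 - <<'E'
from h import *
a=cv2.imread("pics/t5.png")[190:310,190:320];b=cv2.imread("pics/w5.png")
a=cv2.resize(a,(320,295),interpolation=cv2.INTER_CUBIC);o=np.zeros((480,800,3),np.uint8);o[:295,480:]=a;o[:,:480]=b[:,80:560];cv2.imwrite("pics/v5.png",o)
E
```

```text
t 10.6333 grasp [0.4204 0.1283 0.1436] yaw -174.92 w 0.9992392664964371 q [ 0.24 -0.1   2.2   0.    1.03 -1.42] [1.9 0.6 0.2]
t 10.6833 grasp [0.419  0.128  0.1413] yaw -174.92 w 0.9973907870748402 q [ 0.24 -0.1   2.21  0.    1.03 -1.42] [-0.1 -0.2  0.1]
[[-1.35534892e-04 -9.50676725e-01 -3.10183407e-01  8.02996626e-02]
 [ 9.99999988e-01 -1.53767398e-04  3.43287111e-05  3.54464242e-05]
 [-8.03316021e-05 -3.10183399e-01  9.50676734e-01  3.10534111e-02]
 [ 0.00000000e+00  0.00000000e+00  0.00000000e+00  1.00000000e+00]] 65.70646984690485 324.1832351317078 237.61238219421705
[240 202  25  25 482] [251.80912863 214.15767635]
tin [0.60486571 0.14299961] riser x -0.07379304421561066 y 0.03952779448960012
```

View pics/v5.png

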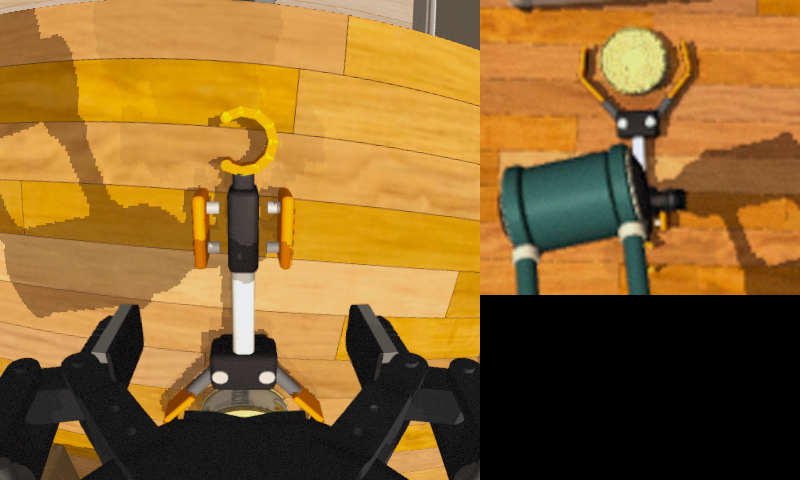

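Wrist view (adding 80 to the column): the shaft runs (323,271) to (323,354), the clip centre is about (327,141) and the pivots are at (300,378) and (347,378). The tin stands free inside the open jaws. Next I take the shaft.

```bash
python3 - <<'E'
from h import *
c=pickle.load(open("w5.pkl","rb"));s=c["s"]
P={k:wray(c,*v)[:2]for k,v in dict(clip=(327,141,.036),s28=(323,271,.037),s96=(323,354,.037),L=(347,378,.042),Rr=(300,378,.042)).items()}
m=(P["L"]+P["Rr"])/2
print(P,m)
for A,B in(("clip","s96"),("s28","s96")):
    d=P[B]-P[A];print(np.degrees(np.arctan2(d[1],d[0])),np.linalg.norm(d))
d=m-P["clip"];print(np.degrees(np.arctan2(d[1],d[0])))
a=np.radians(5.08);u=np.array([np.cos(a),np.sin(a)])
o=np.mean([P["clip"]+.058*u,P["s28"]-.028*u,P["s96"]-.096*u,m-.115*u],0);print("origin",o)
plan(s,[*(o+.064*u),.030],yaw(s),6)
E
```

```text
{'clip': array([0.35226069, 0.12390975]), 's28': array([0.43741232, 0.12894361]), 's96': array([0.50554417, 0.13488975]), 'L': array([0.52369923, 0.15493524]), 'Rr': array([0.52686739, 0.11906186])} [0.52528331 0.13699855]
4.097212876999722 0.15367624091750812
4.9877908374047175 0.06839082847605624
4.326067569584059
origin [0.41005286 0.12717868]
[np.float64(-9.2), np.float64(0.0), np.float64(18.5)] turn -0.0
[np.float64(-9.2), np.float64(0.0), np.float64(18.5)] turn -0.0
[np.float64(-9.2), np.float64(0.0), np.float64(18.5)] turn -0.0
[np.float64(-9.2), np.float64(0.0), np.float64(18.5)] turn -0.0
[np.float64(-9.2), np.float64(0.0), np.float64(18.5)] turn -0.0
[np.float64(-9.2), np.float64(0.0), np.float64(18.5)] turn -0.0
```

Emit:
{"api": "drive_tool", "payload": {"increments": [{"delta_pos": [-18,0,0],"turn": 0,"jaw": 1},{"delta_pos": [-19,0,5],"turn": 0,"jaw": 1},{"delta_pos": [-18,0,20],"turn": 0,"jaw": 1},{"delta_pos": [0,0,27],"turn": 0,"jaw": 1},{"delta_pos": [0,0,27],"turn": 0,"jaw": 1},{"delta_pos": [0,0,22],"turn": 0,"jaw": 0.4},{"delta_pos": [0,0,10],"turn": 0,"jaw": -0.2},{"delta_pos": [0,0,0],"turn": 0,"jaw": -0.5}], "grip_force": 70}}

```text
time: 11.4
tool_pos: [0.4686, 0.1316, 0.1777]
tcp_rot: [0.139, -3.13, 0.002]
wrist_force: [-1.2, 0.1, 0.6]
width: 0.605
grip_force: 0.0
```

Emit:
{"api": "drive_tool", "payload": {"increments": [{"delta_pos": [0,0,0],"turn": 0,"jaw": -1},{"delta_pos": [0,0,0],"turn": 0,"jaw": -1},{"delta_pos": [0,0,0],"turn": 0,"jaw": -1},{"delta_pos": [0,0,0],"turn": 0,"jaw": -1},{"delta_pos": [0,0,0],"turn": 0,"jaw": -1},{"delta_pos": [0,0,0],"turn": 0,"jaw": -1}]}}

```text
time: 11.9
tool_pos: [0.4723, 0.1324, 0.1833]
tcp_rot: [-0.139, 3.135, 0.001]
wrist_force: [-0.8, -1.3, 7.4]
width: 0.174
grip_force: 69.4
```

```bash
python3 look.py top t6; python3 tin.py t6
```

```text
t 11.9 grasp [0.4727 0.1325 0.0283] yaw -174.92 w 0.17422565822302427 q [ 0.22  0.17  2.18 -0.    0.79 -1.44] [-0.8 -1.3  7.4]
[239 202  26  25 491] [251.78004073 214.15274949]
tin [0.60487874 0.14309219] riser x -0.07377205118347091 y 0.03961890207227878
```

Emit:
{"api": "drive_tool", "payload": {"increments": [{"delta_pos": [0,0,-1.5],"turn": 0,"jaw": -1},{"delta_pos": [3,0,0],"turn": 0,"jaw": -1},{"delta_pos": [7,0,0],"turn": 0,"jaw": -1},{"delta_pos": [10,0,0],"turn": 0,"jaw": -1},{"delta_pos": [10,0,0],"turn": 0,"jaw": -1},{"delta_pos": [10,0,0],"turn": 0,"jaw": -1},{"delta_pos": [10,0,0],"turn": 0,"jaw": -1},{"delta_pos": [10,0,0],"turn": 0,"jaw": -1}], "grip_force": 100}}

```text
time: 12.62
tool_pos: [0.4105, 0.1268, 0.1834]
tcp_rot: [-0.139, 3.138, 0.0]
wrist_force: [2.0, 0.3, 1.9]
width: 0.166
grip_force: 98.1
```

Emit:
{"api": "drive_tool", "payload": {"increments": [{"delta_pos": [10,0,0],"turn": 0,"jaw": -1},{"delta_pos": [7,0,0],"turn": 0,"jaw": -1},{"delta_pos": [3,0,0],"turn": 0,"jaw": -1},{"delta_pos": [0,0,-8],"turn": 0,"jaw": -1},{"delta_pos": [0,0,-15],"turn": 0,"jaw": -1},{"delta_pos": [0,0,-20],"turn": 0,"jaw": -1},{"delta_pos": [0,0,-20],"turn": 0,"jaw": -1},{"delta_pos": [0,0,-20],"turn": 0,"jaw": -1}]}}

```text
time: 13.28
tool_pos: [0.3904, 0.1248, 0.2661]
tcp_rot: [0.139, -3.134, 0.001]
wrist_force: [1.0, 0.5, -2.7]
width: 0.167
grip_force: 97.8
```

```bash
python3 look.py top t7; python3 tin.py t7;  python3 - <<'E'
from h import *
from workcell import bot
s=bot.read_state();u=np.radians(-175)
plan(s,[.46,-.04,.14],np.radians(181),10)
print();plan(s,[.539,-.275,.13],np.radians(177),14,[.46,-.04,.14],np.radians(181))
E
```

```text
t 13.2833 grasp [0.3898 0.1246 0.1111] yaw -174.92 w 0.1670706612361519 q [ 0.25 -0.11  2.28  0.    0.98 -1.41] [ 1.   0.5 -2.7]
[240 202  25  25 481] [251.74636175 214.16839917]
tin [0.60482587 0.14319661] riser x -0.0738156985355469 y 0.039727496004877384
[np.float64(-5.2), np.float64(-17.1), np.float64(-2.5)] turn 0.0071
[np.float64(-5.3), np.float64(-17.0), np.float64(-2.5)] turn 0.0071
[np.float64(-5.5), np.float64(-17.0), np.float64(-2.5)] turn 0.0071
[np.float64(-5.6), np.float64(-17.0), np.float64(-2.5)] turn 0.0071
[np.float64(-5.7), np.float64(-16.9), np.float64(-2.5)] turn 0.0071
[np.float64(-5.8), np.float64(-16.9), np.float64(-2.5)] turn 0.0071
[np.float64(-5.9), np.float64(-16.8), np.float64(-2.5)] turn 0.0071
[np.float64(-6.1), np.float64(-16.8), np.float64(-2.5)] turn 0.0071
[np.float64(-6.2), np.float64(-16.8), np.float64(-2.5)] turn 0.0071
[np.float64(-6.3), np.float64(-16.7), np.float64(-2.5)] turn 0.0071

[np.float64(-5.3), np.float64(-16.9), np.float64(0.7)] turn 0.005
[np.float64(-5.4), np.float64(-16.9), np.float64(0.7)] turn 0.005
[np.float64(-5.5), np.float64(-16.8), np.float64(0.7)] turn 0.005
[np.float64(-5.6), np.float64(-16.8), np.float64(0.7)] turn 0.005
[np.float64(-5.7), np.float64(-16.8), np.float64(0.7)] turn 0.005
[np.float64(-5.8), np.float64(-16.7), np.float64(0.7)] turn 0.005
[np.float64(-5.9), np.float64(-16.7), np.float64(0.7)] turn 0.005
[np.float64(-5.9), np.float64(-16.7), np.float64(0.7)] turn 0.005
[np.float64(-6.0), np.float64(-16.7), np.float64(0.7)] turn 0.005
[np.float64(-6.1), np.float64(-16.6), np.float64(0.7)] turn 0.005
[np.float64(-6.2), np.float64(-16.6), np.float64(0.7)] turn 0.005
[np.float64(-6.3), np.float64(-16.6), np.float64(0.7)] turn 0.005
[np.float64(-6.3), np.float64(-16.5), np.float64(0.7)] turn 0.005
[np.float64(-6.4), np.float64(-16.5), np.float64(0.7)] turn 0.005
```

Emit:
{"api": "drive_tool", "payload": {"increments": [{"delta_pos": [-2,-8,-5],"turn": 0.007,"jaw": -1},{"delta_pos": [-5,-16,-5],"turn": 0.007,"jaw": -1},{"delta_pos": [-6,-18,-5],"turn": 0.007,"jaw": -1},{"delta_pos": [-6,-18,-5],"turn": 0.007,"jaw": -1},{"delta_pos": [-6,-18,-5],"turn": 0.007,"jaw": -1},{"delta_pos": [-6,-18,0],"turn": 0.007,"jaw": -1},{"delta_pos": [-6,-18,0],"turn": 0.007,"jaw": -1},{"delta_pos": [-6,-18,0],"turn": 0.007,"jaw": -1}]}}

```text
time: 14.0
tool_pos: [0.442, -0.0054, 0.2894]
tcp_rot: [0.05, -3.137, -0.0]
wrist_force: [0.4, -0.1, -2.8]
width: 0.165
grip_force: 97.9
```

Emit:
{"api": "drive_tool", "payload": {"increments": [{"delta_pos": [-6,-18,0],"turn": 0.007,"jaw": -1},{"delta_pos": [-6,-18,0],"turn": 0.007,"jaw": -1},{"delta_pos": [-6,-18,0],"turn": 0.005,"jaw": -1},{"delta_pos": [-6,-18,0],"turn": 0.005,"jaw": -1},{"delta_pos": [-6,-18,0],"turn": 0.005,"jaw": -1},{"delta_pos": [-6,-18,0],"turn": 0.005,"jaw": -1},{"delta_pos": [-6,-18,0],"turn": 0.005,"jaw": -1},{"delta_pos": [-6,-18,0],"turn": 0.005,"jaw": -1}]}}

```text
time: 14.67
tool_pos: [0.4914, -0.1486, 0.2889]
tcp_rot: [-0.019, -3.137, -0.002]
wrist_force: [-0.1, 0.1, -2.9]
width: 0.164
grip_force: 97.9
```

Emit:
{"api": "drive_tool", "payload": {"increments": [{"delta_pos": [-6,-18,0],"turn": 0.005,"jaw": -1},{"delta_pos": [-6,-18,0],"turn": 0.005,"jaw": -1},{"delta_pos": [-6,-18,0],"turn": 0.005,"jaw": -1},{"delta_pos": [-6,-18,0],"turn": 0.005,"jaw": -1},{"delta_pos": [-6,-16,0],"turn": 0.005,"jaw": -1},{"delta_pos": [-6,-8,0],"turn": 0.01,"jaw": -1},{"delta_pos": [0,0,0],"turn": 0.008,"jaw": -1},{"delta_pos": [0,0,0],"turn": 0,"jaw": -1}]}}

```text
time: 15.33
tool_pos: [0.526, -0.2443, 0.2902]
tcp_rot: [-0.088, -3.139, -0.002]
wrist_force: [-0.3, 0.4, -2.5]
width: 0.167
grip_force: 97.9
```

```bash
python3 look.py wrist w8; python3 - <<'E'
from h import *
c=pickle.load(open("w8.pkl","rb"));s=c["s"];i=c["pixels"];h=cv2.cvtColor(i,cv2.COLOR_RGB2HSV)
# red rod
m=cv2.inRange(h,(0,120,60),(7,255,255))|cv2.inRange(h,(172,120,60),(179,255,255))
n,l,st,ce=cv2.connectedComponentsWithStats(m)
for k in range(1,n):
    if st[k,4]>25:print("red",st[k],ce[k].round(1),i[int(ce[k][1]),int(ce[k][0])])
m=cv2.inRange(h,(18,190,120),(30,255,255))
n,l,st,ce=cv2.connectedComponentsWithStats(m)
for k in range(1,n):
    if st[k,4]>150:print("yel",st[k],ce[k].round(1))
g=cv2.inRange(h,(0,0,90),(179,40,200));n,l,st,ce=cv2.connectedComponentsWithStats(g)
for k in range(1,n):
    if st[k,4]>400:print("grey",st[k],ce[k].round(1))
E
```

```text
t 15.3333 grasp [ 0.5258 -0.2441  0.1352] yaw 176.8 w 0.16736365172745654 q [-0.48  0.18  1.92  0.    1.04 -1.99] [-0.3  0.4 -2.5]
[[-1.34710770e-04 -9.50681245e-01 -3.10169555e-01  8.02942508e-02]
 [ 9.99999984e-01 -1.65504164e-04  7.29631147e-05 -7.93003779e-05]
 [-1.20699018e-04 -3.10169540e-01  9.50681251e-01  3.10603268e-02]
 [ 0.00000000e+00  0.00000000e+00  0.00000000e+00  1.00000000e+00]] 65.70646984690485 324.1832351317078 237.61238219421705
red [32 14  7  9 50] [34.8 17.9] [79 20 14]
yel [ 335    0   59   56 1298] [368.6  27.8]
yel [ 538    0  102   28 1324] [606.5   8.4]
yel [  347    49   293   205 14441] [506.6 107. ]
yel [ 190   51  113   74 5274] [244.5  85.4]
yel [   0  207   64   52 2254] [ 29.8 232.5]
yel [ 359  270  281   68 8148] [503.  303.8]
yel [    0   301   277    51 11241] [138.1 324.7]
yel [ 491  362   68   37 1370] [529.8 379.6]
yel [   0  366  138   46 2658] [ 69.5 388.4]
yel [564 394  72  31 417] [597.3 410.4]
grey [ 359   16   74   52 2500] [400.7  45.4]
grey [  59   58  130   90 8605] [122.7 102.3]
grey [ 284  261   60  149 2546] [316.2 337.6]
grey [344 292  21  53 603] [354.1 316.3]
grey [  0 406  49  43 493] [ 23.3 425.5]
```

```bash
python3 - <<'E'
from h import *
c=pickle.load(open("w8.pkl","rb"));i=c["pixels"].astype(int)
def red(x0,x1,y0,y1):
    w=np.zeros((480,640));r=i[y0:y1,x0:x1];w[y0:y1,x0:x1]=np.clip(r[...,0]-np.maximum(r[...,1],r[...,2])-40,0,None)*(np.abs(r[...,1]-r[...,2])<25)
    n,l,st,ce=cv2.connectedComponentsWithStats((w>0).astype(np.uint8))
    for k in range(1,n):
        if st[k,4]>8:
            ys,xs=np.where(l==k);print(st[k],ce[k].round(1));
            for z in(.008,.03,.054):print("   z",z,wray(c,*ce[k],z).round(4))
            print("   ends",xs[ys.argmin()],ys.min(),xs[ys.argmax()],ys.max(),xs.min(),ys[xs.argmin()],xs.max(),ys[xs.argmax()])
red(40,210,30,170)
# grey plate outline -> corners
h=cv2.cvtColor(c["pixels"],cv2.COLOR_RGB2HSV);g=cv2.inRange(h,(0,0,90),(179,40,200));g[:,:50]=0;g[:,200:]=0;g[170:]=0
k=max(cv2.findContours(g,0,2)[0],key=cv2.contourArea)
for p in cv2.approxPolyDP(k,4,True)[:,0]:print(p,wray(c,*p,.008)[:2].round(4),wray(c,*p,.06)[:2].round(4))
# black grip midline
v=i.sum(2)
for y in range(175,260,12):
    xs=np.where(v[y,290:360]<150)[0];print(y,xs.min()+290 if len(xs) else None,xs.max()+290 if len(xs) else None)
E
```

```text
[119  85  18  20 264] [127.4  94.2]
   z 0.008 [ 0.4098 -0.3807  0.008 ]
   z 0.03 [ 0.4129 -0.3684  0.03  ]
   z 0.054 [ 0.4164 -0.3549  0.054 ]
   ends 126 85 126 104 119 93 136 92
[187  59] [ 0.3926 -0.3313] [ 0.4036 -0.3124]
[143  62] [ 0.3883 -0.3659] [ 0.4002 -0.3398]
[132  70] [ 0.3924 -0.3755] [ 0.4034 -0.3474]
[105  75] [ 0.3911 -0.3997] [ 0.4024 -0.3666]
[103  69] [ 0.386  -0.4013] [ 0.3984 -0.3679]
[60 63] [ 0.3704 -0.4446] [ 0.386  -0.4022]
[ 64 142] [ 0.4355 -0.4467] [ 0.4376 -0.4039]
[ 59 147] [ 0.4386 -0.453 ] [ 0.4401 -0.4089]
[186 133] [ 0.4451 -0.3361] [ 0.4453 -0.3162]
175 293 355
187 293 355
199 294 354
211 294 354
223 294 354
235 295 353
247 295 353
259 299 348
```

```bash
python3 - <<'E'
from h import *
c=pickle.load(open("w8.pkl","rb"));i=c["pixels"].astype(int);s=c["s"];g=grasp(s)
a=np.radians(-3.2);u=np.array([np.cos(a),np.sin(a)]);n=np.array([-u[1],u[0]])
for y in range(40,280,5):print(y,i[y,324].tolist(),i[y,345].tolist(),i[y,352].tolist(),i[y,300].tolist())
print("local",[((wray(c,324,v,g[2]+.010)[:2]-g[:2])*1000@u).round(1) for v in(100,120,140,160,180,259,262,265)])
E
```

```text
40 [217, 151, 66] [251, 199, 0] [251, 199, 0] [216, 123, 0]
45 [216, 123, 0] [251, 199, 0] [251, 199, 0] [216, 122, 0]
50 [217, 125, 0] [229, 158, 0] [216, 122, 0] [216, 122, 0]
55 [215, 121, 0] [216, 124, 0] [208, 114, 0] [210, 117, 0]
60 [217, 125, 0] [18, 19, 18] [113, 54, 0] [119, 57, 3]
65 [43, 40, 40] [25, 20, 21] [143, 92, 19] [226, 165, 45]
70 [48, 46, 41] [28, 26, 22] [148, 101, 30] [226, 162, 29]
75 [50, 48, 48] [23, 20, 22] [153, 105, 29] [174, 118, 29]
80 [46, 40, 40] [21, 19, 15] [151, 102, 21] [155, 103, 21]
85 [50, 45, 45] [21, 18, 20] [167, 112, 22] [150, 98, 21]
90 [32, 31, 34] [22, 23, 20] [166, 112, 25] [47, 34, 22]
95 [44, 40, 35] [41, 35, 33] [32, 25, 28] [39, 36, 40]
100 [50, 47, 47] [47, 40, 40] [30, 30, 29] [37, 31, 32]
105 [40, 40, 38] [41, 41, 39] [30, 26, 26] [42, 36, 35]
110 [48, 42, 43] [45, 45, 40] [27, 25, 24] [45, 39, 41]
115 [46, 43, 42] [48, 45, 43] [32, 31, 29] [44, 38, 41]
120 [49, 46, 40] [44, 40, 42] [30, 30, 23] [37, 37, 35]
125 [41, 40, 40] [46, 42, 40] [27, 28, 23] [39, 37, 38]
130 [46, 40, 42] [44, 41, 38] [33, 33, 32] [42, 38, 38]
135 [45, 4
[... 1112 characters left out ...]
5 [63, 58, 54] [57, 48, 48] [47, 42, 38] [37, 33, 37]
240 [67, 60, 58] [59, 54, 53] [47, 40, 39] [39, 35, 39]
245 [62, 58, 54] [55, 48, 47] [42, 39, 41] [51, 45, 45]
250 [64, 57, 57] [63, 55, 52] [48, 43, 41] [28, 27, 33]
255 [57, 50, 47] [60, 53, 54] [167, 119, 73] [22, 26, 25]
260 [45, 42, 40] [88, 82, 76] [242, 190, 120] [126, 89, 56]
265 [249, 250, 243] [223, 211, 195] [240, 186, 117] [152, 105, 60]
270 [249, 251, 243] [219, 208, 192] [223, 168, 103] [152, 108, 63]
275 [249, 251, 243] [157, 147, 134] [229, 173, 110] [239, 184, 112]
local [np.float64(-86.5), np.float64(-80.4), np.float64(-74.3), np.float64(-68.1), np.float64(-61.8), np.float64(-35.7), np.float64(-34.6), np.float64(-33.5)]
```

Emit:
{"api": "drive_tool", "payload": {"increments": [{"delta_pos": [-9,-11,0],"turn": 0,"jaw": -1},{"delta_pos": [-9,-11,0],"turn": 0,"jaw": -1},{"delta_pos": [0,-11,0],"turn": 0,"jaw": -1},{"delta_pos": [0,0,10],"turn": 0,"jaw": -1},{"delta_pos": [0,0,20],"turn": 0,"jaw": -1},{"delta_pos": [0,0,22],"turn": 0,"jaw": -1},{"delta_pos": [0,0,22],"turn": 0,"jaw": -1},{"delta_pos": [0,0,16],"turn": 0,"jaw": -1}]}}

```text
time: 16.05
tool_pos: [0.5407, -0.2767, 0.1984]
tcp_rot: [-0.085, -3.137, -0.003]
wrist_force: [-1.4, 0.6, -3.1]
width: 0.164
grip_force: 98.0
```

Emit:
{"api": "drive_tool", "payload": {"increments": [{"delta_pos": [0,0,7],"turn": 0,"jaw": -1},{"delta_pos": [0,0,4],"turn": 0,"jaw": -1},{"delta_pos": [0,0,2],"turn": 0,"jaw": -1},{"delta_pos": [0,0,0],"turn": 0,"jaw": -1}]}}

```text
time: 16.38
tool_pos: [0.5426, -0.278, 0.1885]
tcp_rot: [0.085, 3.14, -0.0]
wrist_force: [0.2, 0.2, -1.6]
width: 0.172
grip_force: 97.9
```

```bash
python3 look.py wrist w9; python3 - <<'E'
from h import *
c=pickle.load(open("w9.pkl","rb"));i=c["pixels"].astype(int);s=c["s"];g=grasp(s)
w=(i[...,0]-np.maximum(i[...,1],i[...,2])>40)&(np.abs(i[...,1]-i[...,2])<25);w[:,330:]=0;w[200:]=0
n,l,st,ce=cv2.connectedComponentsWithStats(w.astype(np.uint8))
for k in range(1,n):
    if st[k,4]>15:print(st[k],ce[k].round(1),[wray(c,*ce[k],z)[:2].round(4).tolist() for z in(.03,.054)])
h=cv2.cvtColor(c["pixels"],cv2.COLOR_RGB2HSV);gm=cv2.inRange(h,(0,0,90),(179,40,200));gm[:,260:]=0;gm[220:]=0
k=max(cv2.findContours(gm,0,2)[0],key=cv2.contourArea)
for p in cv2.approxPolyDP(k,3,True)[:,0]:print(p,wray(c,*p,.008)[:2].round(4),wray(c,*p,.06)[:2].round(4))
# sharp clip colour
m=((i[...,0]>235)&(i[...,1]>180)&(i[...,2]<40)).astype(np.uint8);m[:,:250]=0;m[:,400:]=0;m[220:]=0
n,l,st,ce=cv2.connectedComponentsWithStats(m)
for k in range(1,n):
    if st[k,4]>40:print("y",st[k],ce[k].round(1))
E
```

```text
t 16.3833 grasp [ 0.5426 -0.2781  0.0335] yaw 176.89 w 0.17200840797213388 q [-0.51  0.36  1.92  0.    0.86 -2.03] [ 0.2  0.2 -1.6]
[[-1.35353820e-04 -9.50681244e-01 -3.10169557e-01  8.02949568e-02]
 [ 9.99999984e-01 -1.65890222e-04  7.20731759e-05 -7.76565835e-05]
 [-1.19972713e-04 -3.10169542e-01  9.50681251e-01  3.10586726e-02]
 [ 0.00000000e+00  0.00000000e+00  0.00000000e+00  1.00000000e+00]] 65.70646984690485 324.1832351317078 237.61238219421705
[ 53   1  28  34 700] [66.7 17.2] [[0.4056, -0.3741], [0.4163, -0.3552]]
[0 0] [ 0.3671 -0.4436] [ 0.4003 -0.3845]
[  0 117] [ 0.4348 -0.4441] [ 0.4444 -0.3848]
[ 42 116] [ 0.4414 -0.4104] [ 0.4487 -0.3628]
[167  96] [ 0.4455 -0.3385] [ 0.4514 -0.316 ]
[176  90] [ 0.4436 -0.3342] [ 0.4502 -0.3132]
[178   0] [ 0.4037 -0.3317] [ 0.4241 -0.3115]
[77  2] [ 0.3897 -0.3851] [ 0.415  -0.3463]
[139  27] [ 0.4121 -0.3505] [ 0.4296 -0.3238]
[142  42] [ 0.4194 -0.3491] [ 0.4344 -0.3229]
[131  52] [ 0.4228 -0.3548] [ 0.4366 -0.3266]
[56 33] [ 0.4019 -0.3983] [ 0.423 -0.355]
[52  6] [ 0.3863 -0.4015] [ 0.4128 -0.357 ]
[33  0] [ 0.3779 -0.4156] [ 0.4073 -0.3663]
y [ 303    0   91   62 1880] [354.8  35.2]
```

The rod is at (0.417, −0.355). The remaining slide is 83 mm along −y of the tool, after settling down 3 mm.

Emit:
{"api": "drive_tool", "payload": {"increments": [{"delta_pos": [0,0,2],"turn": 0,"jaw": -1},{"delta_pos": [0,0,1.5],"turn": 0,"jaw": -1},{"delta_pos": [0,-4,0],"turn": 0,"jaw": -1},{"delta_pos": [0,-7,0],"turn": 0,"jaw": -1},{"delta_pos": [0,-7,0],"turn": 0,"jaw": -1},{"delta_pos": [0,-7,0],"turn": 0,"jaw": -1},{"delta_pos": [0,-7,0],"turn": 0,"jaw": -1},{"delta_pos": [0,-6,0],"turn": 0,"jaw": -1}]}}

```text
time: 17.1
tool_pos: [0.5403, -0.3173, 0.1848]
tcp_rot: [0.086, 3.14, -0.0]
wrist_force: [0.4, -0.7, -2.7]
width: 0.167
grip_force: 97.9
```

Emit:
{"api": "drive_tool", "payload": {"increments": [{"delta_pos": [0,-6,0],"turn": 0,"jaw": -1},{"delta_pos": [0,-6,0],"turn": 0,"jaw": -1},{"delta_pos": [0.5,-6,0],"turn": 0,"jaw": -1},{"delta_pos": [0,-6,0],"turn": 0,"jaw": -1},{"delta_pos": [0,0,0],"turn": 0,"jaw": -1}]}}

```text
time: 17.52
tool_pos: [0.5385, -0.3413, 0.1848]
tcp_rot: [0.087, 3.14, -0.001]
wrist_force: [0.8, -0.2, -2.7]
width: 0.168
grip_force: 97.9
```

```bash
python3 look.py wrist w10; python3 look.py top t10;python3 - <<'E'
from h import *
c=pickle.load(open("t10.pkl","rb"));i=c["pixels"].astype(int);s=c["s"]
w=(i[...,0]-np.maximum(i[...,1],i[...,2])>40)&(np.abs(i[...,1]-i[...,2])<30);w[:260]=0;w[300:]=0
n,l,st,ce=cv2.connectedComponentsWithStats(w.astype(np.uint8))
for k in range(1,n):
    if st[k,4]>5 and 380<ce[k][0]<440:print(st[k],ce[k].round(1))
c=pickle.load(open("w10.pkl","rb"));g=grasp(c["s"])
a=yaw(c["s"])-np.pi;print("clip est",g[:2]-.1205*np.array([np.cos(a),np.sin(a)]))
E
```

```text
t 17.5167 grasp [ 0.5386 -0.3414  0.0298] yaw 176.84 w 0.16827445971475727 q [-0.6   0.41  1.86 -0.    0.88 -2.12] [ 0.8 -0.2 -2.7]
[[-1.35507889e-04 -9.50681300e-01 -3.10169387e-01  8.02949059e-02]
 [ 9.99999984e-01 -1.66104909e-04  7.22345450e-05 -7.82001677e-05]
 [-1.20192689e-04 -3.10169372e-01  9.50681306e-01  3.10586643e-02]
 [ 0.00000000e+00  0.00000000e+00  0.00000000e+00  1.00000000e+00]] 65.70646984690485 324.1832351317078 237.61238219421705
t 17.5667 grasp [ 0.5386 -0.3407  0.0297] yaw 176.84 w 0.17073045805212006 q [-0.6   0.41  1.86  0.    0.88 -2.12] [-0.3  0.3 -3.1]
clip est [ 0.41827382 -0.33475329]
```

Emit:
{"api": "drive_tool", "payload": {"increments": [{"delta_pos": [0.7,-4,0],"turn": 0,"jaw": -1},{"delta_pos": [0.5,-4,0],"turn": 0,"jaw": -1},{"delta_pos": [0,-4,0],"turn": 0,"jaw": -1},{"delta_pos": [0,-4,0],"turn": 0,"jaw": -1},{"delta_pos": [0,-4,0],"turn": 0,"jaw": -1},{"delta_pos": [0,0,0],"turn": 0,"jaw": -1}]}}

```text
time: 18.12
tool_pos: [0.5363, -0.3609, 0.1849]
tcp_rot: [0.086, 3.14, -0.001]
wrist_force: [0.1, -0.4, -2.7]
width: 0.172
grip_force: 97.9
```

Emit:
{"api": "drive_tool", "payload": {"increments": [{"delta_pos": [0,0,1],"turn": 0,"jaw": -1},{"delta_pos": [0,0,1],"turn": 0,"jaw": -1},{"delta_pos": [0,0,0],"turn": 0,"jaw": -1}]}}

```text
time: 18.37
tool_pos: [0.5364, -0.3602, 0.1834]
tcp_rot: [0.085, 3.14, -0.001]
wrist_force: [-2.3, -0.4, 1.7]
width: 0.171
grip_force: 98.6
```

```bash
python3 look.py top t11; python3 - <<'E'
from h import *
c=pickle.load(open("t11.pkl","rb"));i=c["pixels"].astype(int);s=c["s"];g=grasp(s);a=yaw(s)-np.pi
print("clip est",g[:2]-.1205*np.array([np.cos(a),np.sin(a)]))
h=cv2.cvtColor(c["pixels"],cv2.COLOR_RGB2HSV)
ch=lambda p:'R' if (p[0]<8 or p[0]>172) and p[1]>110 else 'Y' if 14<p[0]<32 and p[1]>150 and p[2]>80 else 'g' if p[1]<60 and p[2]>70 else '#' if p[2]<70 else '.'
for y in range(255,296):print(y,''.join(ch(p) for p in h[y,385:440]))
E
```

```text
t 18.3667 grasp [ 0.5364 -0.3603  0.0284] yaw 176.89 w 0.17126934569302024 q [-0.63  0.42  1.84 -0.    0.88 -2.15] [-2.3 -0.4  1.7]
clip est [ 0.41611436 -0.35371235]
255 ...###..................#####...#..................###.
256 YY.##....................####.g....................###.
257 YY##.......................##..g...................##..
258 Y###........#...................#.............YY.Y###..
259 .##........##.............#####.....YY.........Y..##...
260 ##.........#####.##........#####.................###...
261 #.........##.####...........####g...............Y##....
262 #........ggggggggggg.........#####..............###....
263 ........ggggggggggggggg.......#####g............##.....
264 .......ggg######..g.gggg.......#####g..........##......
265 ......gg#########..gggggggg.....#####..........##.....#
266 .....#.##########..gggggggggg....#####.g......###....##
267 ...###########..#.#.....gggggg....#####.g.....##.....#.
268 .############.............gg.gg....####..g.....gg...##Y
269 #############.#.#.##........g.gg...#.......g....gg.##..
270 ###########.##..#...........g
[... 826 characters left out ...]
.......#....##########g##...............
285 ##.........................############................
286 ...#.................#.......##########........#.......
287 #..........................###########........#........
288 ..........................###########........g.........
289 #.........................###########..................
290 ..#......................############..................
291 ...#.....................###########...................
292 ..........................##########......g............
293 .........................##########....................
294 .........................##########.....#............YY
295 ..........................#########....g......Y.....YYY
```

Emit:
{"api": "drive_tool", "payload": {"increments": [{"delta_pos": [0,0,0],"turn": 0,"jaw": -0.5},{"delta_pos": [0,0,0],"turn": 0,"jaw": 0},{"delta_pos": [0,0,0],"turn": 0,"jaw": 0.2},{"delta_pos": [0,0,0],"turn": 0,"jaw": 0.2},{"delta_pos": [0,0,-10],"turn": 0,"jaw": 0.2},{"delta_pos": [0,0,-25],"turn": 0,"jaw": 0.2},{"delta_pos": [0,0,-35],"turn": 0,"jaw": 0.2},{"delta_pos": [0,0,-35],"turn": 0,"jaw": 0.2}]}}

```text
time: 19.08
tool_pos: [0.5357, -0.3595, 0.288]
tcp_rot: [-0.085, -3.138, -0.003]
wrist_force: [0.1, -0.3, 0.1]
width: 0.601
grip_force: 0.0
```

Emit:
{"api": "drive_tool", "payload": {"increments": [{"delta_pos": [0,0,-35],"turn": 0,"jaw": 0.2},{"delta_pos": [0,0,-35],"turn": 0,"jaw": 0.2},{"delta_pos": [0,15,-15],"turn": 0,"jaw": 0.2},{"delta_pos": [0,30,0],"turn": 0,"jaw": 0.2},{"delta_pos": [0,35,0],"turn": 0,"jaw": 0.2},{"delta_pos": [0,35,0],"turn": 0,"jaw": 0.2},{"delta_pos": [0,35,0],"turn": 0,"jaw": 0.2},{"delta_pos": [0,20,0],"turn": 0,"jaw": 0.2}]}}

```text
time: 19.75
tool_pos: [0.5449, -0.1865, 0.3725]
tcp_rot: [-0.083, -3.14, -0.003]
wrist_force: [-0.4, -0.2, 0.4]
width: 0.6
grip_force: 0.0
```

Emit:
{"api": "drive_tool", "payload": {"increments": [{"delta_pos": [0,35,0],"turn": 0,"jaw": 0.2},{"delta_pos": [0,35,0],"turn": 0,"jaw": 0.2},{"delta_pos": [0,20,0],"turn": 0,"jaw": 0.2},{"delta_pos": [0,0,0],"turn": 0,"jaw": 0.2}]}}

```text
time: 20.08
tool_pos: [0.5499, -0.0961, 0.3725]
tcp_rot: [-0.079, -3.14, -0.003]
wrist_force: [-0.6, 0.2, -0.5]
width: 0.6
grip_force: 0.0
```

```bash
python3 look.py top t12; python3 tin.py t12; python3 - <<'E'
from h import *
c=pickle.load(open("t12.pkl","rb"));c0=pickle.load(open("top0.pkl","rb"))
i=c["pixels"].astype(int)
d=np.abs(i-c0["pixels"].astype(int)).sum(2)
h=cv2.cvtColor(c["pixels"],cv2.COLOR_RGB2HSV)
ch=lambda p,q:'R' if (p[0]<8 or p[0]>172) and p[1]>110 and p[2]>60 and q>60 else 'W' if p[1]<50 and p[2]>190 else 'Y' if 14<p[0]<32 and p[1]>180 and p[2]>140 and q>60 else 'g' if p[1]<60 and p[2]>70 else '#' if p[2]<60 else 'x' if q>60 else '.'
for y in range(200,292):print(y,''.join(ch(p,q) for p,q in zip(h[y,370:450],d[y,370:450])))
E
```

```text
t 20.0833 grasp [ 0.5497 -0.0957  0.2175] yaw 177.11 w 0.600220554005015 q [-0.22  0.07  1.89  0.    1.18 -1.74] [-0.6  0.2 -0.5]
[240 202  25  25 485] [251.78969072 214.2556701 ]
tin [0.60455204 0.14304829] riser x -0.07410132614938397 y 0.03960341196934133
200 ....................xYYYx.....................................x#YY..............
201 ....................xYYxx.....................................x#YY..............
202 ....................xYxx......................................x#YYY.............
203 ....................xYYx......................................x#YYY.............
204 x...................xYYYx.....................................x#YYY.............
205 xx..................xxYYY.....................................xxxYY.............
206 xxxxx..xY...........xxxYYY....................................xxYYY.............
207 xxxxxxxxxx...x.......xxYYYx...................................xYYYx.............
208 xxxxxxxxxxxxxxxx......xxYYYY.................................xYYYY..............
209 xxxxxxxxxxxxxxxxx......xxYYYx...............................xYYYxx......
[... 6278 characters left out ...]
....................
284 xxxxxxxxxxxxxxxx..............ggg.xxxxxxxx.gggggggggggggWg......................
285 xxxxxxxxxxxxxxxx..............ggggg.xxxxx.ggggggggggggggWg......................
286 xxxxxxxxxxxxxxxx..............ggggggggggggggggggggggggggWWg.....................
287 xxxxxxxxxxxxxxxx..................ggggggggggggggggggggggWW......................
288 xxxxxxxxxxxxxxxx............................gggggggggggggg......................
289 xxxxxxxxxxxxxxxx.......................................gW.......................
290 xxxxxxxxxxxxxxxx................................................................
291 xxxxxxxxxxxxxxxx................................................................
```

The top image shows the C clip (rows 272–285, columns 401–412) wrapped round the rod at (409,279), with its gap facing the wall. The tin is clear of the shelf and still. Handing in.

```bash
python3 -c "
from workcell import bot
print(bot.finish_job())"
```

```text
the job is handed in; nothing more can be done
None
```

The tin is out from under the shelf, its centre about 74 mm in front of the edge, and left flat on the worktop; the reacher was put down, retaken by its shaft and parked with its C clip round the larger grey bracket's rod, handed in at about 20 s (I did not re-check the bystanders at the end, but nothing was moved near them).

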